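Lock the die of a clay extruder with a pin spanner

TASK

Lock the die into the clay extruder: take the two-pin spanner from its wooden rest, push both prongs well into the two holes of the brass lock ring on the leaning barrel, and with both prongs in turn the ring clockwise (looking at its face) as far as it goes. Then stand the spanner back in the slot of its rest, upright, and let go. Turn the ring only with the spanner, never with the gripper, and leave the bowl, the jar and the spare die where they are.

Things in the scene. Friction and masses are not known exactly. Their poses are not given: they have to be found in the camera images.
- spanner: Loose two-pin spanner, about 0.22 kg. Steel crossbar 70 x 30 x 10 mm (x, y, z); origin at the centre of its underside. Two 8 mm prongs with tapered ends point to -z at x = +/-24 mm, 11 mm long. On the crossbar stands a red handle block 26 x 20 mm (x, y), z = 10 to 68 mm; grip it across the 20 mm (along y). Same when turned half round. Starts upright in the rest.
- prong_a (a point): Tip of the spanner's prong at x = +24 mm, z = -11 mm of the spanner; axes as the spanner.
- prong_b (a point): Tip of the spanner's prong at x = -24 mm, z = -11 mm of the spanner; axes as the spanner.
- rest: Fixed wooden rest, 120 x 62 x 30 mm (x, y, z), origin at the centre of its underside. A slot along x in its top, 80 mm long, 14 mm wide, 22 mm deep, is in the middle. The spanner stands with its crossbar on the top (z = 30 mm) along the slot, prongs in the slot. The rest is left or right of the extruder.
- ring_face (a point): Centre of the lock ring's square brass face (66 x 66 mm, 4 mm proud of the round rim, 100 mm wide); turns with the ring. z: out of the face, along the ring's axis, 30 degrees from vertical, leaning to the robot. x: through both spanner holes, 11 mm wide, 14 mm deep, at x = +/-24 mm; between them a 19 mm die opening. Red pointer on the rim at +x.
- lock_ring (a joint): Turn of the lock ring about its axis, rad, growing clockwise as seen looking at the face. Starts at 0 to 0.25 (red pointer near the white block on the barrel); hard stop at 0.95 (pointer at the green block). Friction 0.25 N m; stays where it is left.
- extruder: Fixed clay extruder: blue base plate 190 x 150 x 16 mm (x, y, z), origin at the centre of its underside; cheeks to z = 91 mm; 72 mm aluminium barrel leaning 30 degrees to its own -x (towards the robot), mouth up. The lock ring sits on the mouth, face centre at x = -26, y = 0, z = 151 mm.
- bowl: Loose terracotta bowl, 110 mm wide, 50 mm tall, origin at the centre of its underside. Bystander; it stands on the other side of the extruder from the rest.
- jar: Loose amber glass jar with white cap, 64 mm wide, 85 mm tall, origin at the centre of its underside. Bystander, to the left of the extruder.
- spare_die: Loose brass die disc, 70 mm wide, 14 mm tall, origin at the centre of its underside. Bystander, lying between robot and extruder.

How it is judged:
On the way, in this order (a step that is already met when the one before it is completed fails the run):
1. both prongs of the spanner are in the ring's holes (tips at least 6 mm below its face) before the ring is turned more than 0.45 rad (z of each of prong_a, prong_b in the frame of ring_face below -0.006 m and x of spanner in the frame of ring_face between -0.005 and 0.005 m and y of spanner in the frame of ring_face between -0.005 and 0.005 m and value of joint lock_ring below 0.45 rad), for 0.2 s.
2. the ring is turned to its stop (above 0.87 rad) with both prongs still in the holes (z of each of prong_a, prong_b in the frame of ring_face below -0.006 m and x of spanner in the frame of ring_face between -0.005 and 0.005 m and y of spanner in the frame of ring_face between -0.005 and 0.005 m and value of joint lock_ring above 0.87 rad), for 0.2 s.
At the end, for the whole second after the job is handed in: Ring above 0.87 rad (stop 0.95). Spanner released, still, prongs down in the rest's slot: underside within 4 mm of the rest's top, within 20 mm of the middle along the slot and 6 mm across, within 0.2 rad of the slot's line (either way round), upright within 0.12 rad (value of joint lock_ring above 0.87 rad and x of spanner in the frame of rest between -0.02 and 0.02 m and y of spanner in the frame of rest between -0.006 and 0.006 m and z of spanner in the frame of rest between 0.026 and 0.034 m and angle between the x axis of spanner and the x axis of rest, either way round below 0.2 rad and angle between spanner's own z axis and vertical below 0.12 rad and linear speed of spanner below 0.02 m/s); the robot touches nothing.
It fails at once if the gripper or arm pushes on the lock ring itself (over 1 N) (contact force between lock_ring and the fingers above 1 N or contact force between lock_ring and the arm above 1 N).
It fails at once if the terracotta bowl is moved more than 25 mm (distance of bowl from where it was at the start of the episode above 0.025 m).
It fails at once if the amber jar is moved more than 25 mm (distance of jar from where it was at the start of the episode above 0.025 m).
It fails at once if the spare die is moved more than 25 mm (distance of spare_die from where it was at the start of the episode above 0.025 m).
It also fails if it takes over 58 s, if anything falls off the work surface, if the arm or the gripper's body presses on something with over 40 N, if the wrist force passes 120 N, or if a joint passes its speed limit or range.

ROBOT

A 6-joint arm with a two-finger parallel gripper is mounted at the origin on the work surface. World frame = base frame: x ahead of the robot, y to its left, z up, the work surface at z = 0. Lengths are in m, angles in rad, forces in N, time in s.
With the tool pointing down it reaches from about 0.25 to 0.775 m from the base axis. Payload 4 kg.
Tool frame: the origin (TCP) lies on the mounting face of the last link; the fingertips stand 173 mm ahead of it and the grasp point (between the pads) lies 155 mm ahead of it; z points along the fingers, y is the line along which they close (so a half turn about z gives the same grasp; the last joint's range is limited). The gripper opens to 85 mm and grips with 20 to 120 N. Pads are 22 mm wide; open, the fingers measure 114 mm over their backs; the gripper's body (76 mm by 85 mm) begins 54 mm behind the grasp point. The pads swing forward as they close: fully open they stand 13 mm farther back than shut.
Start: joints at [-1.384, 0.087, 1.371, -0, 1.684, -0.103], TCP at [0.157, -0.527, 0.405] pointing down, gripper open.
Joint ranges: [-3.1, 3.1], [-0.76, 2.03], [0.27, 2.55], [-1.08, 4.22], [0.17, 2.65], [-2.57, 2.57]. Speed limits (rad/s): [2.79, 2.79, 3.14, 3.14, 3.14, 3.14].

INTERFACE

Orientations are given as [roll, pitch, yaw] about the fixed x, y, z axes, in that order (R = Rz(yaw) Ry(pitch) Rx(roll)).
In Python, from plant import manip, cams gives the robot as it stands (manip), with the cameras (cams).
- The arm moves only by the shell command python3 shift.py [OPENING], which reads ROWS from standard input. ROWS is a JSON list that holds a single list of rows (three levels of brackets), with 1 to 5 rows, each of 6 numbers: dx, dy, dz in normalised numbers (1 is 0.4 m), then a rotation vector rx, ry, rz in parts of the range, where 1.0 means 4 rad; each row is the pose to reach, as a shift and turn from the pose commanded when the command began, along the tool's axes at that moment; what a row does not reach only later rows make up. A row lasts 1/12 s, in which the tool goes at most 0.0417 m and 0.125 rad, less where a joint would pass 70% of its speed; a pose out of reach is approached as far as the arm can. OPENING is the opening from 0.0 (shut) to 1.0 (fully open), set as the command begins (- or left out keeps the last). The fingers move at their own pace and stop on an object; the grip force is fixed at half the most. Time passes only in rows, so rows that do not move let the fingers close. It prints the time, the measured TCP pose, the force, the opening and the grip force at its end. Input that does not fit is refused with a message, and nothing moves.
- manip.get_state(): the state, without advancing time (a new reading comes with each control period).
- cams.read_camera(name): name is "side" or "top" or "wrist"; returns (picture, depth): 400x640x3 uint8, blue, green, red; 400x640 float32, m along the optical axis (not along the pixel's ray), 0 where there is no reading.
- cams.camera_params(name): a dict with "camera_matrix" (3x3 intrinsics, pixels), "distortion" ([k1, k2, p1, p2, k3] as OpenCV has them; the pictures are not rectified), "xyz" and "rotation" of the camera in the world; the wrist camera has in their place "mount" (4x4, takes a point from camera to tool coordinates, whose origin is the TCP and whose axes are the flange's). Camera axes: x right, y up, looking along -z (the intrinsics and any distortion apply to the point x, -y, -z); pixel columns grow to the right and rows downward; lengths in m; the calibration is good to about 2 mm. A picture is of the moment at which its call begins: read the wrist's pose just before it. camera_params takes no time and is no camera call.
- manip.sign_off(): hands the job in; it is judged then, once.
The state is a dict: "clock": time; "joints": joint angles; "dq": joint speeds; "joint_torque": joint torques, N m; "tool_pos": TCP position; "eef_rot": TCP orientation; "force": force on the tool from outside, world axes, zero at the start; "wrist_torque": the same for the moment, N m; "gripper_width": opening from 0.0 (shut) to 1.0 (fully open); "grasp_force": force on a finger pad.
Only numpy, scipy, OpenCV 4.12 (cv2) and the standard library are available. Lean on these libraries where they do the work, as an engineer would, in place of code of your own. Each camera call takes 0.05 s, during which the arm holds its last target. There are 200 camera calls.

## Working session

There is one attempt and no reset: what is moved stays moved. The work goes in short steps, Python scripts to look and compute and a shell command to move; the robot and the scene stay as the last step left them, time stands still between calls to the robot, and variables do not carry over. Pictures are saved under pics/ and viewed, at most 13 in all, crops included, and the job is handed in when it is done.

```bash
ls; mkdir -p pics
cat > h.py <<'E'
import numpy as np,cv2
from plant import manip, cams
from scipy.spatial.transform import Rotation as R
E
python3 - <<'E'
from h import *
s=manip.get_state();print({k:np.round(v,3).tolist() if not isinstance(v,float) else v for k,v in s.items()})
for n in("side","top","wrist"):
    p=cams.camera_params(n);print(n,p)
    im,d=cams.read_camera(n);cv2.imwrite(f"pics/{n}0.png",im);np.save(f"pics/{n}0.npy",d)
E
```

```text
pics
plant.py
shift.py
{'clock': 0.0, 'joints': [-1.384, 0.088, 1.372, -0.0, 1.684, -0.103], 'dq': [-0.0, 0.001, -0.002, 0.0, -0.0, 0.001], 'joint_torque': [-0.001, -35.187, -31.328, -0.0, 0.011, -0.0], 'tool_pos': [0.157, -0.527, 0.404], 'eef_rot': [-3.139, -0.0, 0.29], 'force': [-0.228, -0.411, -0.225], 'wrist_torque': [0.016, -0.034, -0.008], 'grasp_force': 0.0, 'gripper_width': 1.0039823584196106}
side {'camera_matrix': array([[495.19925538,   0.        , 313.74686869],
       [  0.        , 495.19925538, 199.17335258],
       [  0.        ,   0.        ,   1.        ]]), 'distortion': array([0.03861633, 0.        , 0.        , 0.        , 0.        ]), 'xyz': array([ 0.4744171 , -0.89054722,  0.91311323]), 'rotation': array([ 0.85351628, -0.01993897, -0.02269344])}
top {'camera_matrix': array([[365.17477369,   0.        , 319.59644874],
       [  0.        , 365.17477369, 198.48407421],
       [  0.        ,   0.        ,   1.        ]]), 'distortion': array([-0.00907076,  0.        ,  0.        ,  0.        ,  0.        ]), 'xyz': array([0.48615641, 0.01154773, 0.91127543]), 'rotation': array([ 0.03407808, -0.0370525 , -1.55270644])}
wrist {'camera_matrix': array([[282.66032644,   0.        , 320.7313712 ],
       [  0.        , 282.66032644, 198.94007916],
       [  0.        ,   0.        ,   1.        ]]), 'distortion': array([-0.04655076,  0.        ,  0.        ,  0.        ,  0.        ]), 'mount': array([[ 9.74048038e-04,  9.64163518e-01,  2.65306921e-01,
         6.85103526e-02],
       [ 9.99999526e-01, -9.36886761e-04, -2.66617775e-04,
         3.57706869e-04],
       [-8.50058960e-06,  2.65307055e-01, -9.64163973e-01,
         2.99272208e-02],
       [ 0.00000000e+00,  0.00000000e+00,  0.00000000e+00,
         1.00000000e+00]])}
```

Run:
```python
import cv2,numpy as np
a=cv2.imread("pics/top0.png");b=cv2.imread("pics/side0.png")
cv2.imwrite("pics/both.png",cv2.resize(np.vstack([a,b]),None,fx=.75,fy=.75))
```

```text
(no output)
```

View pics/both.png

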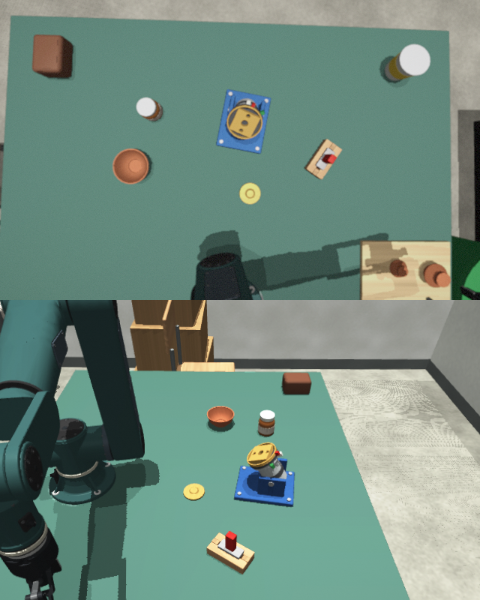

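The top view shows the rest with the spanner at about (431,212) full-res and the extruder ring at about (325,163). The side view shows the spanner at (307,325) and the ring at (350,207). Next I'll get rough positions from depth.

```bash
cat >> h.py <<'E'
def campose(n,s=None):
    p=cams.camera_params(n)
    if n=="wrist":
        T=np.eye(4);T[:3,:3]=R.from_euler('xyz',s['eef_rot']).as_matrix();T[:3,3]=s['tool_pos'];return T@p['mount'],p
    T=np.eye(4);T[:3,:3]=R.from_euler('xyz',p['rotation']).as_matrix();T[:3,3]=p['xyz'];return T,p
def ray(T,p,uv):
    q=cv2.undistortPoints(np.array(uv,float).reshape(-1,1,2),p['camera_matrix'],p['distortion'])[:,0]
    return T[:3,3],np.c_[q[:,0],-q[:,1],-np.ones(len(q))]@T[:3,:3].T
def cloud(T,p,d,uv):
    o,v=ray(T,p,uv);uv=np.array(uv,int);return o+v*d[uv[:,1],uv[:,0]][:,None]
def proj(T,p,X):
    c=(np.atleast_2d(X)-T[:3,3])@T[:3,:3]*[1,-1,-1]
    return cv2.projectPoints(c,np.zeros(3),np.zeros(3),p['camera_matrix'],p['distortion'])[0][:,0]
def tri(rays):
    A=0;b=0
    for o,v in rays:
        v=v/np.linalg.norm(v);P=np.eye(3)-np.outer(v,v);A=A+P;b=b+P@o
    X=np.linalg.solve(A,b)
    return X,[np.linalg.norm(np.cross(X-o,v/np.linalg.norm(v))) for o,v in rays]
def togo(pos,Rm):
    "shift and rotvec in tool axes from the measured pose"
    s=manip.get_state();R0=R.from_euler('xyz',s['eef_rot']).as_matrix()
    return np.round(R0.T@(np.array(pos)-s['tool_pos']),4),np.round(R.from_matrix(R0.T@Rm).as_rotvec(),4)
E
python3 - <<'E'
from h import *
for n,uv in(("top",[(431,212),(440,211),(325,163),(324,161)]),("side",[(307,325),(350,207)])):
    T,p=campose(n);print(n,cloud(T,p,np.load(f"pics/{n}0.npy"),uv).round(3).tolist())
a=cv2.imread("pics/top0.png")[110:250,280:470];b=cv2.imread("pics/side0.png")[180:390,260:410]
a=cv2.resize(a,None,fx=3,fy=3,interpolation=2);b=cv2.resize(b,None,fx=1.5,fy=2,interpolation=2)
s=manip.get_state();print(R.from_euler('xyz',s['eef_rot']).as_matrix().round(3))
E
```

```text
top [[0.489, -0.284, 0.058], [0.491, -0.29, 0.098], [0.589, -0.027, 0.14], [0.593, -0.024, 0.14]]
side [[0.491, -0.309, 0.072], [0.592, -0.048, 0.154]]
[[ 0.958  0.286 -0.   ]
 [ 0.286 -0.958  0.002]
 [ 0.    -0.002 -1.   ]]
```

The manual's scale: shifts go in shares of 0.4 m and turns go in shares of 4 rad. Converting my numbers, 0.19 m / 0.4 = 0.475, 0.16 m / 0.4 = 0.4.

```bash
echo '[[[0.1,-0.0425,0,0,0,0],[0.2,-0.085,0,0,0,0],[0.3,-0.125,0,0,0,0],[0.4,-0.1675,0,0,0,0],[0.475,-0.2,0,0,0,0]]]' | python3 shift.py
echo '[[[0.0875,-0.0375,0,0,0,0],[0.175,-0.075,0,0,0,0],[0.25,-0.105,0,0,0,0],[0.325,-0.1375,0,0,0,0],[0.4,-0.1675,0,0,0,0]]]' | python3 shift.py
echo '[[[0.075,-0.025,0,0,0,0],[0.15,-0.05,0,0,0,0],[0.15,-0.05,0,0,0,0],[0.15,-0.05,0,0,0,0]]]' | python3 shift.py
python3 - <<'E'
from h import *
s=manip.get_state();im,d=cams.read_camera("wrist");np.savez("pics/w1.npz",im=im,d=d,pos=s['tool_pos'],rot=s['eef_rot']);cv2.imwrite("pics/w1.png",im)
E
```

```text
clock: 0.57
tool_pos: [0.3175, -0.3946, 0.4044]
eef_rot: [-3.141, -0.0, 0.289]
force: [0.8, -0.2, -0.3]
gripper_width: 1.004
grasp_force: 0.0
clock: 0.98
tool_pos: [0.4516, -0.2846, 0.4044]
eef_rot: [-3.141, 0.0, 0.29]
force: [1.0, -0.8, 0.3]
gripper_width: 1.001
grasp_force: 0.0
clock: 1.32
tool_pos: [0.5033, -0.2488, 0.4039]
eef_rot: [-3.141, 0.001, 0.293]
force: [-0.8, -0.7, -0.2]
gripper_width: 1.001
grasp_force: 0.0
```

View pics/w1.png

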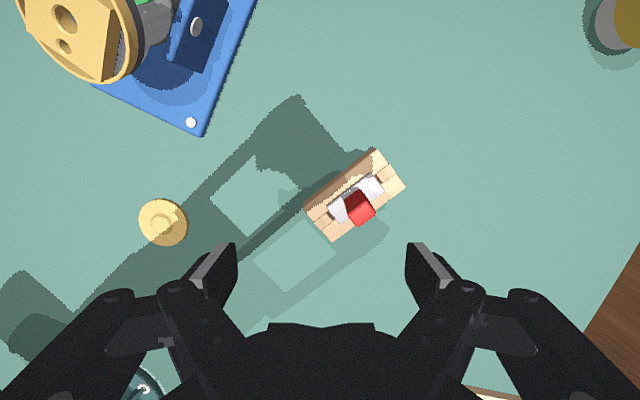

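The wrist view shows the spanner handle at about (360,207), the rest from (304,207) to (405,187), the spare die at (163,222) and the ring at top left. I'll get the rest pose from the depth cloud and handle colour.

```bash
cat >> h.py <<'E'
def load(f):
    z=np.load(f);s=dict(tool_pos=z['pos'],eef_rot=z['rot']);return z['im'],z['d'],*campose("wrist",s)
def restfit(f,box):
    im,d,T,p=load(f);u0,u1,v0,v1=box
    g=np.array([(u,v) for v in range(v0,v1) for u in range(u0,u1)]);X=cloud(T,p,d,g);c=im[g[:,1],g[:,0]].astype(int)
    ok=d[g[:,1],g[:,0]]>0;red=(c[:,2]>120)&(c[:,1]<60)&ok
    print("table z",np.median(X[ok&(X[:,2]<.015),2]).round(4))
    m=ok&(X[:,2]>.023)&(X[:,2]<.036)&(c[:,2]>c[:,0]+25)&~red
    r=cv2.minAreaRect(X[m,:2].astype(np.float32));print("rest rect",r,"z",np.median(X[m,2]).round(4))
    t=red&(X[:,2]>np.percentile(X[red,2],60)-.006);r=cv2.minAreaRect(X[t,:2].astype(np.float32));print("handle top",r,"z",np.median(X[t,2]).round(4))
    w=ok&(c.min(1)>140)&(np.ptp(c,axis=1)<30)&(X[:,2]>.032)&(X[:,2]<.05);print("bar",cv2.minAreaRect(X[w,:2].astype(np.float32)),np.median(X[w,2]).round(4))
E
python3 - <<'E'
from h import *
restfit("pics/w1.npz",(290,420,135,255))
E
```

```text
table z 0.0009
rest rect ((0.4919587969779968, -0.29475700855255127), (0.062259040772914886, 0.11954138427972794), 55.74503707885742) z 0.0308
handle top ((0.49990835785865784, -0.2933991849422455), (0.013506114482879639, 0.02809153124690056), 21.0355281829834) z 0.0972
bar ((0.4932233393192291, -0.2951284348964691), (0.03075355663895607, 0.06964524835348129), 56.64683151245117) 0.0407
```

In the tool's units: -0.16 m / 0.4 = -0.4, 0.02 m / 0.4 = 0.05.

```bash
echo '[[[0.05,-0.085,0,0,0,0],[0.1,-0.1675,0,0,0,0],[0.15,-0.25,0,0,0,0],[0.2,-0.335,0,0,0,0],[0.2375,-0.4,0,0,0,0]]]' | python3 shift.py
echo '[[[0.025,-0.0425,0,0,0,0],[0.025,-0.0425,0,0,0,0],[0.025,-0.0425,0,0,0,0]]]' | python3 shift.py
python3 - <<'E'
from h import *
s=manip.get_state();im,d=cams.read_camera("wrist");np.savez("pics/w2.npz",im=im,d=d,pos=s['tool_pos'],rot=s['eef_rot'])
T,p=campose("wrist",s);c=proj(T,p,[[.59,-.035,.14]])[0];print(c,s['joints'])
u,v=int(np.clip(c[0],110,530)),int(np.clip(c[1],80,320));print(u-110,v-80)
cv2.imwrite("pics/w2.png",cv2.resize(im[v-80:v+80,u-110:u+110],None,fx=3.6,fy=3.6,interpolation=2))
E
```

```text
clock: 1.78
tool_pos: [0.5471, -0.0684, 0.4048]
eef_rot: [-3.141, -0.0, 0.289]
force: [0.4, 0.8, -0.1]
gripper_width: 1.001
grasp_force: 0.0
clock: 2.03
tool_pos: [0.5519, -0.0505, 0.4047]
eef_rot: [3.141, 0.001, 0.29]
force: [0.1, 0.5, 0.5]
gripper_width: 0.997
grasp_force: 0.0
[315.15422872 155.62515901] [-1.93321456e-01  9.67890870e-02  1.36039209e+00 -1.04963552e-03
  1.68455700e+00  1.08728659e+00]
205 75
```

View pics/w2.png

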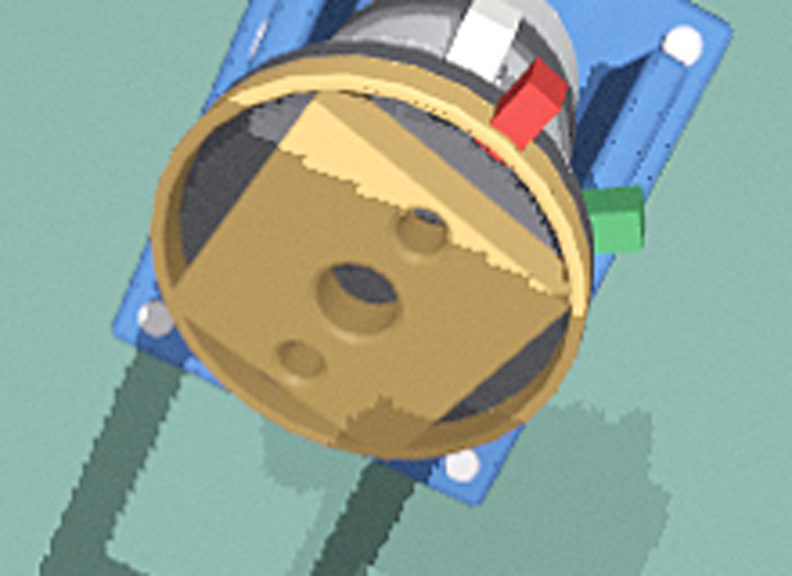

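The crop shows the holes at about (423,229) and (301,358), the die opening at (359,299), the red pointer at (530,100) next to the white block, and the green stop at (617,220).

```bash
cat >> h.py <<'E'
def ringfit(f,hs,poly):
    im,d,T,p=load(f);m=np.zeros(d.shape,np.uint8);cv2.fillPoly(m,[np.array(poly,np.int32)],1)
    v,u=np.where((m>0)&(d>0));X=cloud(T,p,d,np.c_[u,v])
    for _ in range(6):
        c=X.mean(0);n=np.linalg.svd(X-c,full_matrices=False)[2][2];n*=np.sign(n[2]);r=(X-c)@n;X=X[abs(r)<max(2*r.std(),.0008)]
    o,v=ray(T,p,hs);P=o+v*(((c-o)@n)/(v@n))[:,None]
    print("n",n.round(4),"tilt",np.degrees(np.arccos(n[2])).round(2),"res",r.std().round(4),len(X))
    print("P",P.round(4).tolist(),"dist",np.linalg.norm(P[0]-P[1]).round(4),"mid",((P[0]+P[1])/2).round(4));return P,n
E
python3 - <<'E'
from h import *
k=lambda L:[(205+(x+.5)/3.6-.5,75+(y+.5)/3.6-.5) for x,y in L]
P,n=ringfit("pics/w2.npz",k([(423,229),(301,358),(359,299)]),k([(320,100),(560,300),(420,440),(190,290)]))
print(np.degrees(np.arctan2(n[1],n[0])))
x=P[0]-P[1];print("x dir",np.degrees(np.arctan2(x[1],x[0])),x/np.linalg.norm(x))
# joint angle wrt extruder: yaw from n
h=np.r_[-n[0],-n[1],0];h/=np.linalg.norm(h);up=np.cross(n,np.cross([0,0,1],n));print("angle from uphill (cw)",np.degrees(np.arctan2(-np.dot(np.cross(up,x),n),up@x)))
E
```

```text
n [-0.4979  0.0775  0.8638] tilt 30.26 res 0.0005 3836
P [[0.6065, -0.0359, 0.1641], [0.5688, -0.0177, 0.1408], [0.5875, -0.0271, 0.1524]] dist 0.0479 mid [ 0.5876 -0.0268  0.1524]
171.15526691991445
x dir -25.831912660748127 [ 0.78600984 -0.38051225  0.48723605]
angle from uphill (cw) 14.781445987683158
```

In the tool's units: 0.17 m / 0.4 = 0.425, -0.04 m / 0.4 = -0.1.

```bash
echo '[[[-0.05,0.0875,0,0,0,0],[-0.1,0.175,0,0,0,0],[-0.15,0.26,0.025,0,0,0],[-0.2,0.345,0.025,0,0,0],[-0.25,0.425,0.05,0,0,0]]]' | python3 shift.py | head -2
echo '[[[-0.05,0.075,0.025,0,0,-0.03],[-0.0663,0.1188,0.05,0,0,-0.06],[-0.0663,0.1188,0.05,0,0,-0.09],[-0.0663,0.1188,0.05,0,0,-0.12],[-0.0663,0.1188,0.05,0,0,-0.15]]]' | python3 shift.py | head -2
echo '[[[0,0,0,0,0,-0.03],[0,0,0,0,0,-0.06],[0,0,0,0,0,-0.09],[0,0,0,0,0,-0.12],[0,0,0,0,0,-0.15]]]' | python3 shift.py | head -2
echo '[[[0,0,0,0,0,-0.03],[0,0,0,0,0,-0.06],[0,0,0,0,0,-0.09],[0,0,0,0,0,-0.12],[0,0,0,0,0,-0.15]]]' | python3 shift.py | head -2
echo '[[[0,0,0,0,0,-0.03],[0,0,0,0,0,-0.06],[0,0,0,0,0,-0.09],[0,0,0,0,0,-0.115],[0,0,0,0,0,-0.115]]]' | python3 shift.py
cat >> h.py <<'E'
def snap(f,crop=None,fac=3):
    s=manip.get_state();im,d=cams.read_camera("wrist");np.savez(f"pics/{f}.npz",im=im,d=d,pos=s['tool_pos'],rot=s['eef_rot'])
    if crop: u0,u1,v0,v1=crop;im=cv2.resize(im[v0:v1,u0:u1],None,fx=fac,fy=fac,interpolation=2)
    cv2.imwrite(f"pics/{f}.png",im);return s
def down(a):
    a=np.radians(a);x=np.array([np.cos(a),np.sin(a),0]);z=np.array([0,0,-1.]);return np.c_[x,np.cross(z,x),z]
E
python3 - <<'E'
from h import *
s=snap("w3");print(s['joints'].round(3) if hasattr(s['joints'],'round') else s['joints'])
T,p=campose("wrist",s);c=proj(T,p,[[.4925,-.295,.03]])[0].astype(int);print(c)
restfit("pics/w3.npz",(max(0,c[0]-85),min(639,c[0]+85),max(0,c[1]-85),min(399,c[1]+85)))
print(togo([.493,-.2951,.219],down(146.2)))
E
```

```text
clock: 2.5
tool_pos: [0.5034, -0.2455, 0.3863]
clock: 2.92
tool_pos: [0.4915, -0.2976, 0.3642]
clock: 3.33
tool_pos: [0.4918, -0.2968, 0.3647]
clock: 3.75
tool_pos: [0.4918, -0.2968, 0.3647]
clock: 4.17
tool_pos: [0.4919, -0.2966, 0.3647]
eef_rot: [-3.141, -0.0, 2.548]
force: [-0.5, -0.2, -0.3]
gripper_width: 0.997
grasp_force: 0.0
[-6.410e-01  1.520e-01  1.378e+00 -1.000e-03  1.612e+00 -1.618e+00]
[321 182]
table z 0.0008
rest rect ((0.49157893657684326, -0.2954569160938263), (0.06190762296319008, 0.11913280934095383), 55.85089874267578) z 0.0307
handle top ((0.4916544556617737, -0.2952936291694641), (0.019290318712592125, 0.02476416528224945), 55.92689895629883) z 0.0985
bar ((0.4923267960548401, -0.2953488826751709), (0.028567537665367126, 0.06825150549411774), 55.425392150878906) 0.0405
(array([0.    , 0.0017, 0.1457]), array([-0.0006, -0.0001, -0.0069]))
```

View pics/w3.png

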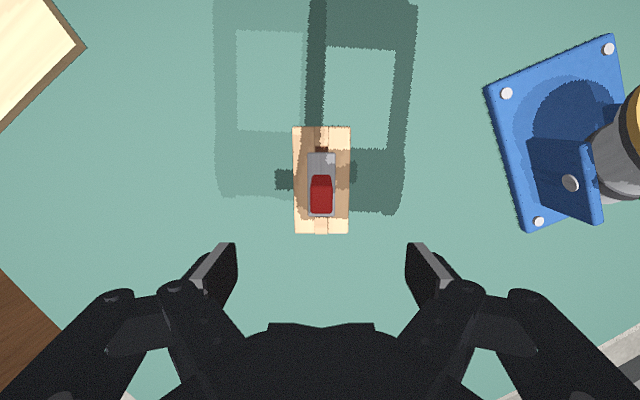

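The spanner is centred in view, handle at (321,193) and rest at (321,180). Both views agree, so I'm descending and gripping.

In the tool's units: 0.146 m / 0.4 = 0.365, 0.0011 m / 0.4 = 0.0028.

```bash
echo '[[[0.0018,0.0028,0.0875,0,0,0],[0.0018,0.0028,0.175,0,0,0],[0.0018,0.0028,0.25,0,0,0],[0.0018,0.0028,0.325,0,0,0],[0.0018,0.0028,0.365,0,0,0]]]' | python3 shift.py 0.6
echo '[[[0,0,0,0,0,0],[0,0,0,0,0,0],[0,0,0,0,0,0]]]' | python3 shift.py
echo '[[[0,0,0,0,0,0],[0,0,0,0,0,0],[0,0,0,0,0,0],[0,0,0,0,0,0],[0,0,0,0,0,0]]]' | python3 shift.py 0
echo '[[[0,0,0,0,0,0],[0,0,0,0,0,0],[0,0,0,0,0,0],[0,0,0,0,0,0],[0,0,0,0,0,0]]]' | python3 shift.py
```

```text
clock: 4.63
tool_pos: [0.4914, -0.2936, 0.2143]
eef_rot: [-3.141, -0.007, 2.545]
force: [-0.9, 0.7, -0.4]
gripper_width: 0.604
grasp_force: 0.0
clock: 4.88
tool_pos: [0.4936, -0.2945, 0.2205]
eef_rot: [-3.141, 0.003, 2.548]
force: [0.3, -0.4, -0.4]
gripper_width: 0.599
grasp_force: 0.0
clock: 5.3
tool_pos: [0.4938, -0.2942, 0.2209]
eef_rot: [-3.141, 0.004, 2.55]
force: [-0.7, -1.3, 5.5]
gripper_width: 0.225
grasp_force: 59.5
clock: 5.72
tool_pos: [0.4939, -0.2942, 0.2209]
eef_rot: [-3.141, 0.004, 2.55]
force: [-0.1, -0.9, 5.6]
gripper_width: 0.226
grasp_force: 59.5
```

In the tool's units: -0.15 m / 0.4 = -0.375, -0.125 m / 0.4 = -0.3125.

```bash
echo '[[[0,0,-0.0375,0,0,0],[0,0,-0.1125,0,0,0],[0,0,-0.2125,0,0,0],[0,0,-0.3125,0,0,0],[0,0,-0.375,0,0,0]]]' | python3 shift.py
cat >> h.py <<'E'
def ringpose(mid,n,x,h,zt=.191,xt=.001):
    "tool pose holding the spanner's underside h above the face, tool x = -ring x"
    n=n/np.linalg.norm(n);X=-(x-(x@n)*n);X/=np.linalg.norm(X);Rm=np.c_[X,np.cross(-n,X),-n];return mid+n*(h+zt)-xt*X,Rm
RM=np.array([.5876,-.0268,.1524]);RN=np.array([-.4979,.0775,.8638]);RX=np.array([.786,-.3805,.4872])
E
python3 - <<'E'
from h import *
print(ringpose(RM,RN,RX,.08)[0]);print(togo(*ringpose(RM,RN,RX,.08)))
E
```

```text
clock: 6.13
tool_pos: [0.4935, -0.2933, 0.3728]
eef_rot: [3.141, 0.005, 2.55]
force: [0.8, -0.2, -1.3]
gripper_width: 0.226
grasp_force: 58.7
[ 0.45345925 -0.00617865  0.38696986]
(array([ 0.1933,  0.216 , -0.015 ]), array([-0.1803, -0.4927, -0.1746]))
```

In the tool's units: 0.134 m / 0.4 = 0.335, 0.12 m / 0.4 = 0.3.

```bash
echo '[[[0.0625,0.07,-0.0125,0,0,0],[0.125,0.14,-0.025,0,0,0],[0.19,0.21,-0.0375,0,0,0],[0.25,0.28,-0.0375,0,0,0],[0.3,0.335,-0.0375,0,0,0]]]' | python3 shift.py |head -2
echo '[[[0.05,0.055,0,-0.0088,-0.0238,-0.0088],[0.1,0.1125,0,-0.0175,-0.0475,-0.0175],[0.15,0.165,0,-0.0263,-0.0725,-0.0263],[0.1825,0.205,0,-0.035,-0.0975,-0.035],[0.1825,0.205,0,-0.045,-0.1233,-0.0438]]]' | python3 shift.py |head -2
echo '[[[0,0,0,0,0,0],[0,0,0,0,0,0],[0,0,0,0,0,0]]]' | python3 shift.py
python3 - <<'E'
from h import *
s=snap("w4",(200,460,60,260),3);print(np.round(s['joints'],3),togo(*ringpose(RM,RN,RX,.08)))
T,p=campose("wrist",s);print(proj(T,p,[RM+.024*RX,RM-.024*RX,RM]))
E
```

```text
clock: 6.55
tool_pos: [0.4677, -0.113, 0.3836]
clock: 6.97
tool_pos: [0.4526, -0.0031, 0.383]
clock: 7.22
tool_pos: [0.4535, -0.0069, 0.3832]
eef_rot: [2.995, 0.501, 2.69]
force: [0.1, 0.9, -1.8]
gripper_width: 0.227
grasp_force: 59.3
[-0.138 -0.295  1.8   -0.009  1.116 -1.293] (array([-0.001 ,  0.0012, -0.0034]), array([-0.0015, -0.0069, -0.002 ]))
[[321.52783645 228.14197235]
 [321.52151594 175.07095208]
 [321.52508125 202.27416557]]
```

View pics/w4.png

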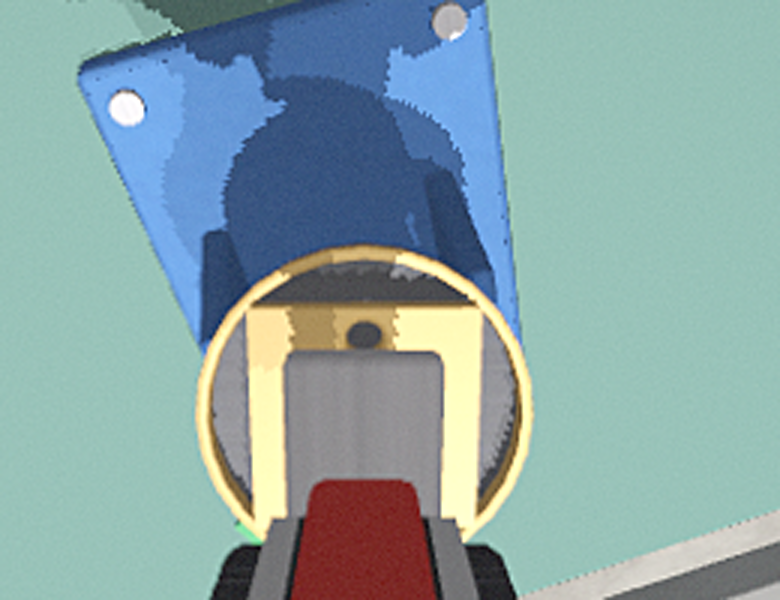

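The nearer hole is visible at crop (364,334), full (321,171). The bar end is at crop v≈352, spanning u from 287 to 440. The square face edges are at u≈250/480 with the top edge at v≈305. Now I'll compare bar and ring in the tool frame.

Run:
```python
from h import *
k=lambda L:[(200+(x+.5)/3-.5,60+(y+.5)/3-.5) for x,y in L]
im,d,T,p=load("pics/w4.npz");z=np.load("pics/w4.npz");Rt=R.from_euler('xyz',z['rot']).as_matrix();tt=z['pos']
tool=lambda X:(np.atleast_2d(X)-tt)@Rt
hs=k([(364,334)]);poly=k([(255,312),(475,312),(475,420),(450,420),(447,345),(282,345),(280,420),(258,420)])
m=np.zeros(d.shape,np.uint8);cv2.fillPoly(m,[np.array(poly,np.int32)],1);cv2.circle(m,(321,171),8,0,-1)
def plane(m):
    v,u=np.where((m>0)&(d>0));X=tool(cloud(T,p,d,np.c_[u,v]))
    for _ in range(6):
        c=X.mean(0);n=np.linalg.svd(X-c,full_matrices=False)[2][2];n*=-np.sign(n[2]);r=(X-c)@n;X=X[abs(r)<max(2*r.std(),.0008)]
    return c,n,r.std(),len(X)
def hit(c,n,uv):
    o,v=ray(T,p,uv);o=tool(o)[0];v=v@Rt;return o+v*(((c-o)@n)/(v@n))[:,None]
c,n,r,N=plane(m);print("face",c.round(4),n.round(4),r,N)
print("hole",hit(c,n,hs).round(4),"edge top/left/right",hit(c,n,k([(365,305),(250,400),(480,400),(248,330),(482,330)])).round(4).tolist())
b=np.zeros(d.shape,np.uint8);cv2.fillPoly(b,[np.array(k([(295,365),(432,365),(432,460),(295,460)]),np.int32)],1)
c2,n2,r2,N2=plane(b);print("bar",c2.round(4),n2.round(4),r2,N2,"end/corners",hit(c2,n2,k([(364,352),(286,430),(442,430)])).round(4).tolist())
print("expect ring in tool",tool(RM).round(4),tool(RM-.024*RX).round(4))
```

```text
face [0.0209 0.002  0.2679] [ 0.0035  0.0081 -1.    ] 0.0005294318048285411 1120
hole [[0.0249 0.0011 0.2679]] edge top/left/right [[0.0331, 0.0014, 0.2679], [0.0058, -0.0317, 0.2676], [0.0057, 0.0346, 0.2681], [0.0261, -0.0316, 0.2677], [0.0261, 0.0344, 0.2682]]
bar [0.0252 0.0008 0.1809] [-0.0104  0.0047 -0.9999] 0.00045823880551246773 1343 end/corners [[0.0365, 0.001, 0.1808], [0.0219, -0.0134, 0.1809], [0.0219, 0.0154, 0.181]]
expect ring in tool [[-0.0026  0.0016  0.2676]] [[0.0214 0.0015 0.2678]]
```

In the tool's units: 0.055 m / 0.4 = 0.1375, 0.053 m / 0.4 = 0.1325, -0.008 rad / 4 = -0.002.

```bash
echo '[[[0,0.0008,0.0375,0,-0.002,0],[0,0.0008,0.075,0,-0.002,0],[0,0.0008,0.1125,0,-0.002,0],[0,0.0008,0.1325,0,-0.002,0],[0,0.0008,0.1375,0,-0.002,0]]]' | python3 shift.py |head -2
echo '[[[0,0,0,0,0,0],[0,0,0,0,0,0],[0,0,0,0,0,0]]]' | python3 shift.py
python3 - <<'E'
from h import *
s=snap("w5",(250,400,100,250),4);print(togo(*ringpose(RM,RN,RX,.022)))
E
```

```text
clock: 7.68
tool_pos: [0.4814, -0.0112, 0.3337]
clock: 7.93
tool_pos: [0.4812, -0.0107, 0.3373]
eef_rot: [2.993, 0.514, 2.689]
force: [0.4, -0.1, -2.8]
gripper_width: 0.229
grasp_force: 59.3
(array([-0.0008,  0.0003,  0.001 ]), array([ 0.0004,  0.0057, -0.0007]))
```

View pics/w5.png

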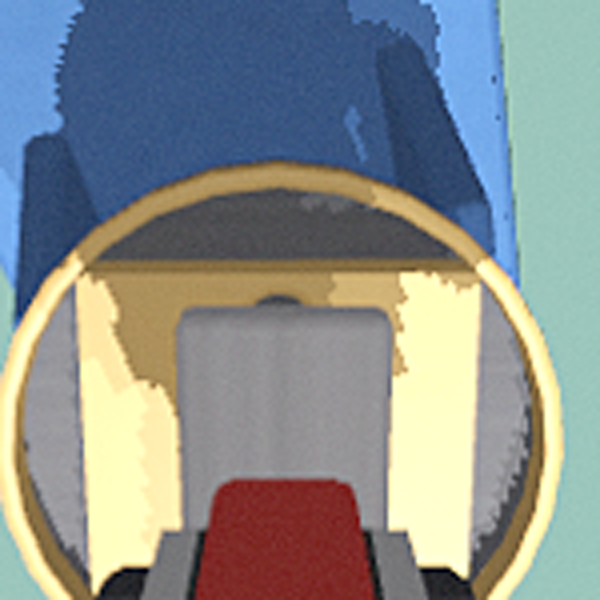

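The bar end is at crop v≈308, u from 178 to 392. The face edges are at u≈79/480 and v≈262, with the hole's top edge just showing at (280,296).

```bash
cat > rel.py <<'E'
from h import *
im,d,T,p=load("pics/w5.npz");z=np.load("pics/w5.npz");Rt=R.from_euler('xyz',z['rot']).as_matrix();tt=z['pos']
k=lambda L:[(250+(x+.5)/4-.5,100+(y+.5)/4-.5) for x,y in L]
def pl(poly):
    m=np.zeros(d.shape,np.uint8);cv2.fillPoly(m,[np.array(k(poly),np.int32)],1);v,u=np.where((m>0)&(d>0));X=(cloud(T,p,d,np.c_[u,v])-tt)@Rt
    for _ in range(6):
        c=X.mean(0);n=np.linalg.svd(X-c,full_matrices=False)[2][2];n*=-np.sign(n[2]);r=(X-c)@n;X=X[abs(r)<max(2*r.std(),.0008)]
    print(c.round(4),n.round(4),len(X));return c,n
def hit(c,n,L):
    o,v=ray(T,p,k(L));o=(o-tt)@Rt;v=v@Rt;print((o+v*(((c-o)@n)/(v@n))[:,None]).round(4).tolist())
a=pl([(90,280),(170,290),(170,500),(98,500)]);b=pl([(400,290),(470,280),(465,500),(402,500)]);c=((a[0]+b[0])/2,np.array([0,0,-1.]))
hit(*c,[(280,262),(79,300),(480,300),(85,450),(476,450),(280,296)])
e=pl([(190,325),(380,325),(380,450),(190,450)]);hit(*e,[(285,308),(178,400),(391,400)])
E
python3 rel.py
```

```text
[ 0.0164 -0.0248  0.2137] [-0.0106 -0.0035 -0.9999] 965
[0.0167 0.0257 0.2142] [-0.0067  0.0103 -0.9999] 830
[[0.038, 0.0001, 0.214], [0.0317, -0.0329, 0.214], [0.0318, 0.033, 0.214], [0.0058, -0.0331, 0.214], [0.0059, 0.0335, 0.214], [0.0324, 0.0001, 0.214]]
[0.0258 0.0007 0.1809] [-0.0013  0.0033 -1.    ] 1344
[[0.0367, 0.0009, 0.1809], [0.0238, -0.0138, 0.1809], [0.0238, 0.0155, 0.181]]
```

In the tool's units: 0.015 m / 0.4 = 0.0375, 0.01 m / 0.4 = 0.025, 0.006 rad / 4 = 0.0015.

```bash
echo '[[[0,-0.0018,0,0,0.0015,0],[0,-0.0018,0.015,0,0.0015,0],[0,-0.0018,0.025,0,0.0015,0],[0,-0.0018,0.0325,0,0.0015,0],[0,-0.0018,0.0375,0,0.0015,0]]]' | python3 shift.py
echo '[[[0,0,0.0025,0,0,0],[0,0,0.005,0,0,0],[0,0,0.0075,0,0,0],[0,0,0.0075,0,0,0]]]' | python3 shift.py
python3 - <<'E'
from h import *
s=manip.get_state();Rm=R.from_euler('xyz',s['eef_rot']).as_matrix();print("F tool",(np.array(s['force'])@Rm).round(2),"M tool",(np.array(s['wrist_torque'])@Rm).round(3));print(togo(*ringpose(RM,RN,RX,.005)))
E
```

```text
clock: 8.4
tool_pos: [0.4883, -0.0123, 0.3222]
eef_rot: [2.994, 0.505, 2.691]
force: [1.3, 0.2, -3.0]
gripper_width: 0.229
grasp_force: 59.3
clock: 8.73
tool_pos: [0.4898, -0.0126, 0.3203]
eef_rot: [2.994, 0.507, 2.691]
force: [-0.5, -0.4, -2.4]
gripper_width: 0.23
grasp_force: 59.3
F tool [ 1.45 -0.88  1.88] M tool [ 0.095  0.403 -0.05 ]
(array([-0.0015,  0.0011, -0.0011]), array([-0.    , -0.0023, -0.0005]))
```

In the tool's units: 0.0035 m / 0.4 = 0.0088, 0.003 m / 0.4 = 0.0075.

```bash
echo '[[[0,0,0.0025,0,0,0],[0,0,0.005,0,0,0],[0,0,0.0075,0,0,0],[0,0,0.0088,0,0,0],[0,0,0.0088,0,0,0]]]' | python3 shift.py
cat > st.py <<'E'
from h import *
s=manip.get_state();Rm=R.from_euler('xyz',s['eef_rot']).as_matrix();print("F tool",(np.array(s['force'])@Rm).round(2),"M tool",(np.array(s['wrist_torque'])@Rm).round(3),np.round(s['joints'],2));print(togo(*ringpose(RM,RN,RX,.001)))
E
python3 st.py
python3 - <<'E'
from h import *
snap("w6",(250,400,100,250),4)
E
```

```text
clock: 9.15
tool_pos: [0.4915, -0.0128, 0.3173]
eef_rot: [2.994, 0.507, 2.69]
force: [-0.5, -0.6, -2.4]
gripper_width: 0.229
grasp_force: 59.3
F tool [ 1.32 -1.03  1.91] M tool [0.112 0.42  0.041] [-0.14 -0.17  1.83 -0.01  0.95 -1.29]
(array([-0.0015,  0.0012, -0.0006]), array([-0.0001, -0.0023, -0.0006]))
```

View pics/w6.png

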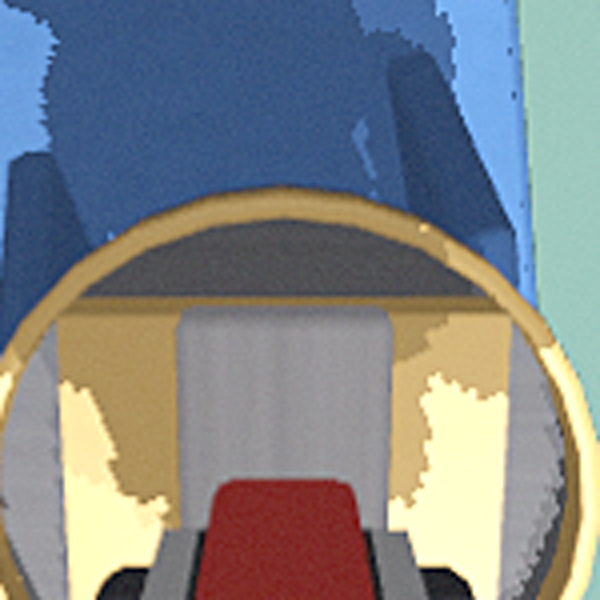

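The bar is nearly flush and centred on the face (bar end v≈308, face edge v≈305), and the contact force is tiny, so the prongs are in. Next is the turn.

In the tool's units: 0.25 rad / 4 = 0.0625.

```bash
echo '[[[0,0,0,0,0,0.0125],[0,0,0,0,0,0.025],[0,0,0,0,0,0.0375],[0,0,0,0,0,0.05],[0,0,0,0,0,0.0625]]]' | python3 shift.py|head -1
python3 st.py
echo '[[[0,0,0,0,0,0.0125],[0,0,0,0,0,0.025],[0,0,0,0,0,0.0375],[0,0,0,0,0,0.05],[0,0,0,0,0,0.0625]]]' | python3 shift.py|head -1
python3 st.py
```

```text
clock: 9.62
F tool [ 0.98 -1.64  0.38] M tool [ 0.567  0.375 -0.292] [-0.14 -0.17  1.83 -0.01  0.95 -1.04]
(array([-0.0011,  0.0018, -0.0005]), array([-0.0017, -0.0021, -0.2516]))
clock: 10.03
F tool [-0.26 -3.11  0.86] M tool [ 0.879  0.109 -0.3  ] [-0.14 -0.17  1.83 -0.01  0.95 -0.79]
(array([-0.0006,  0.0023, -0.0005]), array([-0.0031, -0.0021, -0.5014]))
```

In the tool's units: 0.15 rad / 4 = 0.0375.

```bash
echo '[[[0,0,0,0,0,0.0075],[0,0,0,0,0,0.015],[0,0,0,0,0,0.0225],[0,0,0,0,0,0.03],[0,0,0,0,0,0.0375]]]' | python3 shift.py|head -1
python3 st.py
echo '[[[0,0,0,0,0,0.0063],[0,0,0,0,0,0.0125],[0,0,0,0,0,0.0188],[0,0,0,0,0,0.0188]]]' | python3 shift.py|head -1
python3 st.py
```

```text
clock: 10.45
F tool [-0.14 -4.08 -0.76] M tool [ 0.986  0.015 -0.263] [-0.14 -0.17  1.83 -0.01  0.95 -0.64]
(array([-0.0002,  0.0026, -0.0005]), array([-0.0039, -0.0022, -0.6503]))
clock: 10.78
F tool [-1.47 -5.81 -0.14] M tool [ 1.196 -0.091 -0.156] [-0.14 -0.17  1.83 -0.01  0.95 -0.57]
(array([-0.0001,  0.0027, -0.0006]), array([-0.0042, -0.0023, -0.7257]))
```

In the tool's units: -0.001 m / 0.4 = -0.0025, 0.1 rad / 4 = 0.025.

```bash
echo '[[[0,-0.0025,0,0,0,0.0063],[0,-0.0025,0,0,0,0.0125],[0,-0.0025,0,0,0,0.0188],[0,-0.0025,0,0,0,0.025],[0,-0.0025,0,0,0,0.025]]]' | python3 shift.py|head -1
python3 st.py
echo '[[[0,0,0,0,0,0.0063],[0,0,0,0,0,0.0125],[0,0,0,0,0,0.0188],[0,0,0,0,0,0.0188]]]' | python3 shift.py|head -1
python3 st.py
```

```text
clock: 11.2
F tool [-1.65 -4.16  0.22] M tool [ 0.979 -0.286 -1.79 ] [-0.14 -0.17  1.84 -0.01  0.95 -0.47]
(array([ 0.0001,  0.0031, -0.0005]), array([-0.0031, -0.0009, -0.8212]))
clock: 11.53
F tool [-4.52 -4.23  0.27] M tool [ 1.046 -0.648 -1.934] [-0.14 -0.17  1.84 -0.01  0.95 -0.4 ]
(array([ 0.0008,  0.0031, -0.0004]), array([-3.800e-03,  7.000e-04, -8.954e-01]))
```

The manual's scale: shifts go in shares of 0.4 m and turns go in shares of 4 rad. Converting my numbers, -0.07 rad / 4 = -0.0175.

```bash
echo '[[[0,0,0,0,0,-0.0075],[0,0,0,0,0,-0.015],[0,0,0,0,0,-0.0175],[0,0,0,0,0,-0.0175]]]' | python3 shift.py|head -1
python3 st.py
echo '[[[0,0,-0.0125,0,0,0],[0,0,-0.025,0,0,0],[0,0,-0.0375,0,0,0],[0,0,-0.0625,0,0,0],[0,0,-0.1,0,0,0]]]' | python3 shift.py
echo '[[[0,0,-0.05,0,0,0],[0,0,-0.1,0,0,0],[0,0,-0.125,0,0,0],[0,0,-0.125,0,0,0]]]' | python3 shift.py
python3 st.py;python3 - <<'E'
from h import *
snap("w7",(220,420,100,250),4)
E
```

```text
clock: 11.87
F tool [-2.51 -5.11  0.62] M tool [ 0.986 -0.612 -0.112] [-0.14 -0.17  1.84 -0.01  0.95 -0.46]
(array([ 0.0006,  0.0031, -0.0005]), array([-0.0023, -0.001 , -0.8316]))
clock: 12.28
tool_pos: [0.4704, -0.0097, 0.3514]
eef_rot: [2.667, 0.232, 1.842]
force: [-0.3, -1.0, -1.3]
gripper_width: 0.227
grasp_force: 80.8
clock: 12.62
tool_pos: [0.4456, -0.0059, 0.3992]
eef_rot: [2.658, 0.237, 1.84]
force: [-0.1, 0.1, -2.2]
gripper_width: 0.226
grasp_force: 80.8
F tool [ 0.58 -1.03  1.84] M tool [0.327 0.176 0.009] [-0.14 -0.32  1.79 -0.01  1.14 -0.47]
(array([0.0007, 0.0004, 0.0935]), array([ 0.0054,  0.0038, -0.8308]))
```

View pics/w7.png

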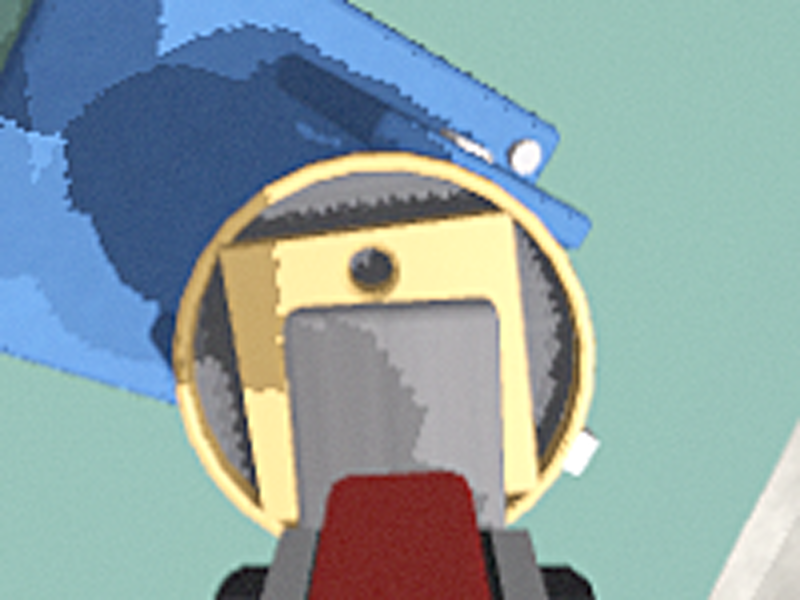

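The pulled-back view shows the ring hole at (373,270), the face's top edge from (228,245) to (510,212), the bar slightly yawed in the grip, and the pointer side past the white block (580,450). I'll check the ring's angle and the spanner's yaw in the hand.

Run:
```python
from h import *
im,d,T,p=load("pics/w7.npz");z=np.load("pics/w7.npz");Rt=R.from_euler('xyz',z['rot']).as_matrix();tt=z['pos']
k=lambda L:[(220+(x+.5)/4-.5,100+(y+.5)/4-.5) for x,y in L]
def pl(poly):
    m=np.zeros(d.shape,np.uint8);cv2.fillPoly(m,[np.array(k(poly),np.int32)],1);v,u=np.where((m>0)&(d>0));X=(cloud(T,p,d,np.c_[u,v])-tt)@Rt
    for _ in range(6):
        c=X.mean(0);n=np.linalg.svd(X-c,full_matrices=False)[2][2];n*=-np.sign(n[2]);r=(X-c)@n;X=X[abs(r)<max(2*r.std(),.0008)]
    print("plane",c.round(4),n.round(4));return c,n
def hit(c,n,L):
    o,v=ray(T,p,k(L));o=(o-tt)@Rt;v=v@Rt;return o+v*(((c-o)@n)/(v@n))[:,None]
f=pl([(240,255),(340,245),(350,295),(285,305),(270,380)]);E=hit(f[0],np.array([0,0,-1.]),[(228,247),(510,214),(373,270),(520,260),(537,480)])
ex=lambda v:np.arctan2(v[1],v[0])
print("hole",E[2].round(4),"edge yaw in tool",ex(E[1]-E[0])-np.pi/2, ex(E[3]-E[4]))
b=pl([(305,325),(485,320),(490,450),(315,450)]);B=hit(*b,[(295,312),(490,302),(286,330),(303,520),(498,320),(503,510)])
print("bar",B.round(4).tolist(),ex(B[1]-B[0])-np.pi/2,ex(B[2]-B[3]),ex(B[4]-B[5]),"end",((B[0]+B[1])/2).round(4))
up=Rt.T@[0,0,1];a=ex(E[1]-E[0])-np.pi/2
# ring +x in tool = -(cos a, sin a); cw about tool z positive
upa=ex(up);print("ring cw from uphill",(a+np.pi-upa+np.pi)%(2*np.pi)-np.pi)
```

```text
plane [ 0.0232 -0.0248  0.2854] [ 0.0068  0.0052 -1.    ]
hole [ 0.0266 -0.0054  0.2854] edge yaw in tool -0.11677337038609203 -0.10448098836266277
plane [0.027  0.0006 0.181 ] [-0.0069  0.0013 -1.    ]
bar [[0.0372, -0.0131, 0.1809], [0.0386, 0.0132, 0.181], [0.0347, -0.0143, 0.181], [0.0071, -0.0127, 0.1811], [0.0361, 0.0144, 0.181], [0.0087, 0.0157, 0.1812]] -0.05276882734663668 -0.05990284309011591 -0.04932117442744235 end [3.79e-02 1.00e-04 1.81e-01]
ring cw from uphill 0.9749002156068833
```

```bash
cat >> h.py <<'E'
def place(z,off=(.003,.0015),a=142.75):
    Rm=down(a);return np.r_[np.array([.4916,-.2955])-(Rm@[off[0],off[1],0])[:2],z],Rm
E
python3 - <<'E'
from h import *
P,Rm=place(.38);print(P,togo(P,Rm))
E
```

```text
[ 0.49308007 -0.29850988  0.38      ] (array([-0.2824, -0.0683,  0.0607]), array([ 0.3844,  0.3772, -0.5784]))
```

In the tool's units: -0.18 m / 0.4 = -0.45, -0.143 m / 0.4 = -0.3575.

```bash
echo '[[[-0.075,-0.02,0,0,0,0],[-0.1675,-0.04,0,0,0,0],[-0.2625,-0.0625,0.025,0,0,0],[-0.3575,-0.085,0.05,0,0,0],[-0.45,-0.1075,0.075,0,0,0]]]' | python3 shift.py|head -2
echo '[[[-0.0875,-0.02,0.025,0.0138,0.0138,-0.0213],[-0.175,-0.04,0.05,0.0275,0.0275,-0.0425],[-0.25,-0.0625,0.075,0.0413,0.04,-0.0625],[-0.255,-0.0625,0.075,0.055,0.0538,-0.0838],[-0.255,-0.0625,0.075,0.0688,0.0675,-0.1038]]]' | python3 shift.py|head -2
python3 - <<'E'
from h import *
P,Rm=place(.34);print(togo(P,Rm))
E
```

```text
clock: 13.08
tool_pos: [0.4721, -0.1939, 0.3902]
clock: 13.5
tool_pos: [0.493, -0.3012, 0.3749]
(array([ 0.005 , -0.0019,  0.0346]), array([ 0.1029,  0.0968, -0.1641]))
```

In the tool's units: 0.035 m / 0.4 = 0.0875, 0.02 m / 0.4 = 0.05, -0.164 rad / 4 = -0.041.

```bash
echo '[[[0.0125,-0.005,0,0.0125,0.0118,-0.02],[0.0125,-0.005,0.025,0.0258,0.0243,-0.041],[0.0125,-0.005,0.05,0.0258,0.0243,-0.041],[0.0125,-0.005,0.0875,0.0258,0.0243,-0.041],[0.0125,-0.005,0.0875,0.0258,0.0243,-0.041]]]' | python3 shift.py|head -2
echo '[[[0,0,0,0,0,0],[0,0,0,0,0,0]]]' | python3 shift.py
python3 - <<'E'
from h import *
P,Rm=place(.26);print(togo(P,Rm));s=snap("w8",(220,420,100,250),4)
T,p=campose("wrist",s);im,d,_,_=load("pics/w8.npz")
restfit("pics/w8.npz",(260,385,80,230))
E
```

```text
clock: 13.92
tool_pos: [0.4932, -0.2952, 0.3374]
clock: 14.08
tool_pos: [0.4932, -0.2958, 0.3427]
eef_rot: [3.139, 0.007, 2.49]
force: [-0.2, 0.1, -1.5]
gripper_width: 0.224
grasp_force: 62.8
(array([-0.0009, -0.0025,  0.0827]), array([ 0.003 ,  0.0072, -0.001 ]))
table z 0.0009
rest rect ((0.4877706468105316, -0.2929268777370453), (0.06186090409755707, 0.1105533093214035), 55.996055603027344) z 0.0308
handle top ((0.48263466358184814, -0.2859756052494049), (0.018389146775007248, 0.002315133111551404), 51.54587173461914) z 0.1794
bar ((0.0, 0.0), (0.0, 0.0), 0.0) nan
  return _methods._mean(a, axis=axis, dtype=dtype,
  ret = ret.dtype.type(ret / rcount)
```

View pics/w8.png

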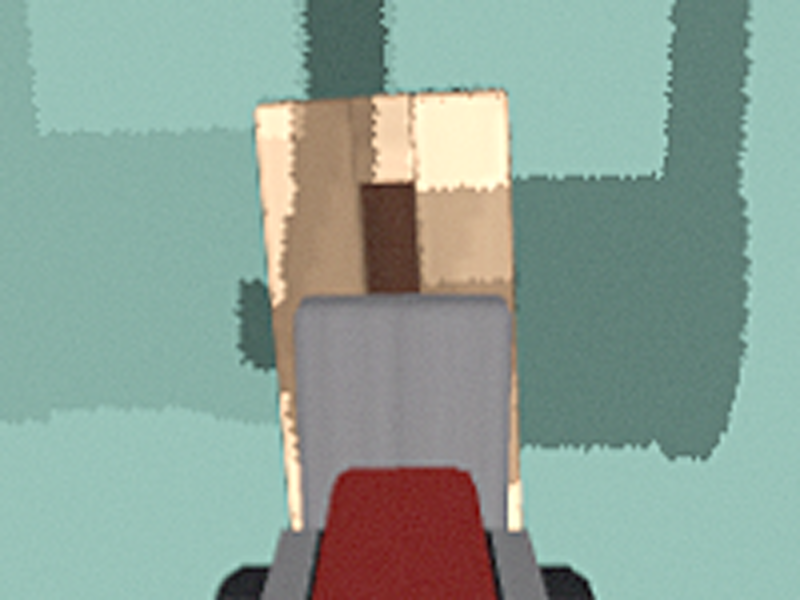

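The slot is at (388,230), and the bar centreline is at u≈403, about 2.5 mm off to the right, which matches the computed correction. I'll descend with that.

In the tool's units: 0.083 m / 0.4 = 0.2075, -0.0025 m / 0.4 = -0.0063, 0.007 rad / 4 = 0.0018.

```bash
echo '[[[-0.0025,-0.0063,0.05,0.0008,0.0018,0],[-0.0025,-0.0063,0.1,0.0008,0.0018,0],[-0.0025,-0.0063,0.15,0.0008,0.0018,0],[-0.0025,-0.0063,0.1875,0.0008,0.0018,0],[-0.0025,-0.0063,0.2075,0.0008,0.0018,0]]]' | python3 shift.py|head -2
echo '[[[0,0,0,0,0,0],[0,0,0,0,0,0]]]' | python3 shift.py
python3 - <<'E'
from h import *
P,Rm=place(.2215);print(togo(P,Rm));s=snap("w9",(220,420,100,250),4)
E
```

```text
clock: 14.55
tool_pos: [0.4926, -0.2984, 0.2586]
clock: 14.72
tool_pos: [0.4932, -0.2988, 0.2608]
eef_rot: [-3.141, 0.001, 2.491]
force: [-0.2, 0.3, -2.2]
gripper_width: 0.227
grasp_force: 62.9
(array([0.0003, 0.0002, 0.0393]), array([-0.0006,  0.0013, -0.0004]))
```

View pics/w9.png

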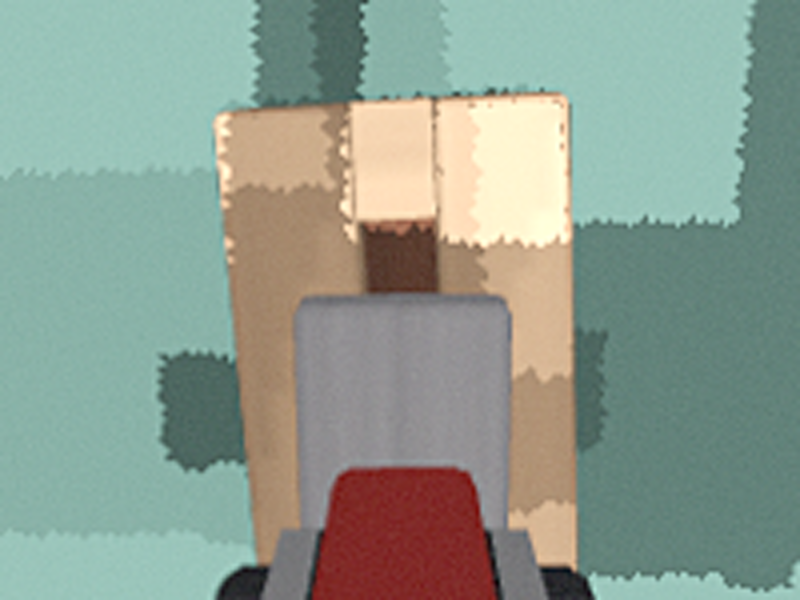

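The slot centre at (402,290) lines up with the bar centre at u=403, so I'm lowering and releasing.

In the tool's units: 0.0395 m / 0.4 = 0.0988, 0.038 m / 0.4 = 0.095.

```bash
echo '[[[0,0,0.03,0,0,0],[0,0,0.06,0,0,0],[0,0,0.0825,0,0,0],[0,0,0.095,0,0,0],[0,0,0.0988,0,0,0]]]' | python3 shift.py|head -2
echo '[[[0,0,0,0,0,0],[0,0,0,0,0,0]]]' | python3 shift.py
echo '[[[0,0,0,0,0,0],[0,0,0,0,0,0],[0,0,0,0,0,0],[0,0,0,0,0,0],[0,0,0,0,0,0]]]' | python3 shift.py 0.6
echo '[[[0,0,-0.025,0,0,0],[0,0,-0.1,0,0,0],[0,0,-0.2,0,0,0],[0,0,-0.3,0,0,0],[0,0,-0.3625,0,0,0]]]' | python3 shift.py
echo '[[[0,0,0,0,0,0],[0,0,0,0,0,0]]]' | python3 shift.py |head -2
python3 - <<'E'
from h import *
s=snap("w10");T,p=campose("wrist",s);c=proj(T,p,[[.4925,-.295,.03]])[0].astype(int)
restfit("pics/w10.npz",(c[0]-85,c[0]+85,c[1]-85,c[1]+85))
c=cams.read_camera("side")[0];t=cams.read_camera("top")[0]
w=cv2.imread("pics/w10.png")[80:280,200:440]
f=lambda a:cv2.resize(a,(400,300),interpolation=2)
cv2.imwrite("pics/fin.png",np.vstack([np.hstack([f(w),f(c[140:380,200:520])]),np.hstack([f(t[100:260,270:483]),f(t)])]))
E
```

```text
clock: 15.18
tool_pos: [0.4927, -0.2982, 0.221]
clock: 15.35
tool_pos: [0.4929, -0.2985, 0.221]
eef_rot: [-3.141, -0.0, 2.492]
force: [-2.6, 1.5, 4.6]
gripper_width: 0.227
grasp_force: 63.5
clock: 15.77
tool_pos: [0.4931, -0.2987, 0.2203]
eef_rot: [-3.141, 0.0, 2.491]
force: [-0.3, -0.1, -0.3]
gripper_width: 0.6
grasp_force: 0.0
clock: 16.18
tool_pos: [0.4933, -0.2986, 0.3713]
eef_rot: [-3.141, 0.007, 2.491]
force: [1.3, -1.0, 0.8]
gripper_width: 0.599
grasp_force: 0.0
clock: 16.35
tool_pos: [0.4933, -0.2987, 0.3692]
table z 0.0008
rest rect ((0.491345077753067, -0.2953774333000183), (0.061871569603681564, 0.11925799399614334), 56.02665710449219) z 0.0308
handle top ((0.4908163249492645, -0.29601699113845825), (0.01857866533100605, 0.025697968900203705), 53.45305633544922) z 0.0986
bar ((0.4927936792373657, -0.2965509295463562), (0.028721865266561508, 0.07085715234279633), 52.0349006652832) 0.0407
```

View pics/fin.png

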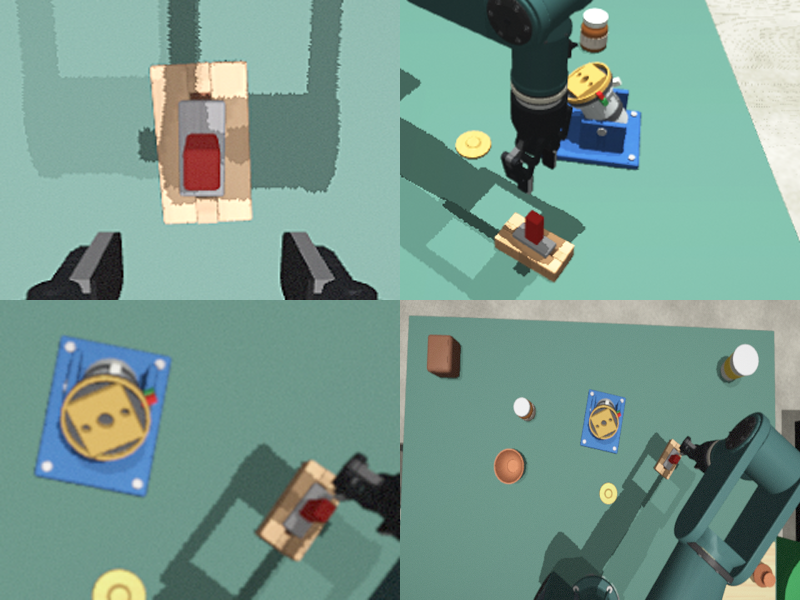

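The spanner stands upright in the slot, about 1.5 mm off centre and yawed under 0.07 rad. The red pointer is at the green block and the bystanders haven't moved, so I'm handing in.

```bash
python3 -c "
from plant import manip, cams
print(manip.sign_off())"
```

```text
the job is handed in; nothing more can be done
None
```

The job is handed in: the ring is turned to its stop (about 0.95 rad, pointer at the green block) and the spanner is back upright in its rest and released, at about 16.5 s of the 58 s; the hand-in printed no verdict.

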